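Hot water for a mug

TASK

Get the tall mug under the hot-water dispenser and start the water: first unlock the child lock by pushing its small slide on top of the head with a fingertip, fully over to the right, then push the mug along the worktop, without gripping, lifting or tipping it, in under the spout so that its rim presses the paddle behind the spout fully back. Touch the paddle with the mug only, disturb nothing else, and finish while still holding the mug against the pressed paddle, with the spout over the middle of the mug, as if it were filling.

Things in the scene. Friction and masses are not known exactly. Their poses are not given: they have to be found in the camera images.
- dispenser: White hot-water dispenser, fixed. Origin on the worktop straight under the spout; its front looks along its own -x, its y is to the left for one facing it. Column x = 63 to 165 mm, y = -65 to 65 mm; head x = -36 to 166 mm, same width, z = 178 to 263 mm; black foot, 10 mm high, from x = 37 mm back, that stops a mug's foot. The steel drip plate before it is flush.
- spout (a point): Lower end of the short steel spout (16 mm diameter), 148 mm above the worktop, over the dispenser's origin.
- paddle (a joint): Black flat paddle, 50 mm wide, hanging behind the spout down to 83 mm above the worktop; hinge at z 195 mm, 46 mm behind the spout's axis, along dispenser y. 0 rad at rest (lower end forward, 14 mm behind that axis), grows as a mug pushes it back, 0.28 fully back at its stop (vertical; mug then under the spout). Spring: 1 to 2 N at the mug's rim.
- paddle_face (a point): Front of the paddle at the height of the mug's rim.
- child_lock (a joint): Small grey slide on top of the head, over the spout: nub 22 mm (dispenser x) by 14 mm (dispenser y), standing 14 mm above the 265 mm high top. Value in m: 0 to 0.003 locked (left), 0.020 unlocked (right, at its stop); moves along the dispenser's -y against 1.2 N of friction and stays where left.
- lock_nub (a point): Centre of the top face of the lock's nub, 280 mm above the worktop; moves with it. Its side faces are 7 mm to either side along the dispenser's y.
- mug: Tall mug, reddish above, white below, 105 mm high, 0.32 to 0.46 kg, upright, loose. Conical: outer radius 45 mm at the rim, 34 at the foot, 40 at 55 mm height, centred at y = +15.5 mm in its frame; handle along its own -y out to y = -61 mm, 33 mm wide, z = 17 to 97 mm, at the start roughly to the robot's right. Origin at the underside, z up. Friction 0.3 to 0.4: push it below 70 mm or it may tip.
- mug_mouth (a point): Centre of the mug's mouth, at the height of the rim, on the axis of its round part.
- glass: Bystander: clear drinking glass, 80 mm diameter, 91 mm high, origin under its centre.
- espresso_cup: Bystander: low white cup, red inside, 62 mm round with a handle, 51 mm high, origin at its underside.
- tin: Bystander: round tin, 75 mm diameter, 58 mm high, origin under its centre.
There are look-alikes about, which are no part of the job. Of the things that look like the mug, take the one that is farthest to the robot's right at the start.

How it is judged:
On the way, in this order (a step that is already met when the one before it is completed fails the run):
1. the child lock is pushed fully to the right (unlocked) (value of joint child_lock above 0.017 m), for 0.1 s.
2. the mug presses the paddle fully back (value of joint paddle above 0.235 rad and contact force between mug and paddle above 0.3 N), for 0.2 s.
At the end, for the whole second after the job is handed in: The lock is unlocked (at least 17 of 20 mm), the mug stands upright on the worktop with the middle of its mouth within 20 mm of the spout's axis, its rim holds the paddle back by at least 0.235 rad, and the fingers still press on the mug (more than 0.2 N); all is at rest (all of step 2 and value of joint child_lock above 0.017 m and contact force between the fingers and mug above 0.2 N and horizontal distance between mug_mouth and spout below 0.02 m and angle between mug's own z axis and vertical below 0.06 rad and height (world z) of mug below 0.005 m and linear speed of mug below 0.02 m/s); the arm keeps its last pose, push and grip.
It fails at once if the mug is lifted off the worktop or tipped by more than about 17 degrees (height (world z) of mug above 0.012 m or angle between mug's own z axis and vertical above 0.3 rad).
It fails at once if the mug is gripped, or pushed with more than 30 N (contact force between the fingers and mug above 30 N).
It fails at once if the paddle is pressed while the child lock is still on (value of joint paddle above 0.1 rad and value of joint child_lock below 0.014 m).
It fails at once if a bystander is shifted by more than 20 mm (distance of any of glass, espresso_cup, tin from where it was at the start of the episode above 0.02 m).
It fails at once if the robot presses the paddle itself instead of with the mug (contact force between any of the arm, the fingers and paddle above 0.5 N).
It also fails if it takes over 46 s, if anything falls off the work surface, if the arm or the gripper's body presses on something with over 40 N, if the wrist force passes 120 N, or if a joint passes its speed limit or range.

ROBOT

A 6-joint arm with a two-finger parallel gripper is mounted at the origin on a cart in front of the work surface, level with it; the furniture and walls round the work are solid. World frame = base frame: x ahead of the robot, y to its left, z up, the work surface at z = 0. Lengths are in m, angles in rad, forces in N, time in s.
With the tool pointing down it reaches from about 0.25 to 0.775 m from the base axis. Payload 4 kg.
Tool frame: the origin (TCP) lies midway between the tips of the shut fingers; the grasp point (between the pads) lies 19 mm behind it; z points along the fingers, y is the line along which they close (so a half turn about z gives the same grasp; the last joint's range is limited). The gripper opens to 94 mm and grips with 3 to 60 N. Pads are 16 mm wide; open, the fingers measure 119 mm over their backs; the gripper's body (75 mm by 177 mm) begins 78 mm behind the grasp point.
Start: joints at [1.165, 0.087, 1.371, -0, 1.684, -0.103], TCP at [0.164, 0.525, 0.206] pointing down, gripper open.
Joint ranges: [-3.1, 3.1], [-0.76, 2.03], [0.27, 2.55], [-1.08, 4.22], [0.17, 2.65], [-2.57, 2.57]. Speed limits (rad/s): [2.79, 2.79, 3.14, 3.14, 3.14, 3.14].

INTERFACE

Orientations are given as a 3x3 rotation matrix whose columns are the frame's x, y, z axes.
In Python, from rig import arm, vision gives the robot as it stands.
- The arm moves only by the tool servo_tool, never from a script. Its argument "steps" is a list of rows, each a list of 2 entries, a list of its own where there are three numbers: the shift along the tool's x, y, z in mm, then the turn, a rotation vector about the tool's x, y, z in rad. A call has 1 to 10 rows; each row is the pose to reach, as a shift and turn from the pose commanded when the call began, along the tool's axes at that moment; what a row does not reach only later rows make up. A row lasts 1/10 s, in which the tool goes at most 50 mm and 8.59 degrees, less where a joint would pass 70% of its speed; a pose out of reach is approached as far as the arm can. A call with a gripper value outside its range is refused whole. "fingers" is the opening, from 0 (shut) to 1 (fully open), set as the call begins (left out, the last holds). The fingers move at their own pace and stop on an object; "grip_force" is the grip in N (left out, the last holds). Time passes only in rows, so rows that repeat a pose let the fingers close. It gives the time, the measured TCP pose, the force, the opening and the grip force at its end, in the units of the state.
- arm.read_state(): the state, without advancing time (a new reading comes with each control period).
- vision.camera(name): name is "scene" or "top"; returns a dict with "pixels" (420x560x3 uint8, red, green, blue), "fx", "fy", "cx", "cy" (pixels), "dist" ([k1, k2, p1, p2, k3] as OpenCV has them; the pictures are not rectified), "cam_to_world" (4x4, takes a point from camera to world coordinates). Camera axes: x right, y down, z forward; pixel columns grow to the right and rows downward; lengths in m; the calibration is good to about 2 mm. A picture is of the moment at which its call begins. There is no depth.
- arm.job_done(): hands the job in; it is judged then, once.
The state is a dict: "t": time; "joint_positions": joint angles; "qvel": joint speeds; "joint_efforts": joint torques, N m; "tool_pos": TCP position; "ee_rot": TCP orientation; "wrist_force": force on the tool from outside, world axes, zero at the start; "moment": the same for the moment, N m; "gripper_width": finger opening in m; "grip_force": force on a finger pad.
Only numpy, scipy, OpenCV 4.12 (cv2) and the standard library are available. Lean on these libraries where they do the work, as an engineer would, in place of code of your own. Each camera call takes 0.05 s, during which the arm holds its last target. There are 200 camera calls.

## Working session

There is one attempt and no reset: what is moved stays moved. The work goes in short steps, Python scripts to look and compute and a tool call to move; the robot and the scene stay as the last step left them, time stands still between calls to the robot, and variables do not carry over. Pictures are saved under pics/ and viewed, at most 10 in all, crops included, and the job is handed in when it is done.

Besides the shell and the picture viewer there is one more tool, called after "Request:" as name(argument=value, ...), one argument or row to a line, values as JSON. servo_tool: Moves the arm, as the interface text tells. Its arguments: {"type":"object","properties":{"steps":{"type":"array","items":{"type":"array"}},"fingers":{"type":"number"},"grip_force":{"type":"number"}},"required":["steps"]}

```bash
mkdir -p pics
cat > h.py <<'E'
import numpy as np, cv2
from rig import arm, vision
def cam(n):
    c=vision.camera(n); c['K']=np.array([[c['fx'],0,c['cx']],[0,c['fy'],c['cy']],[0,0,1.]]); c['D']=np.array(c['dist']); c['T']=np.array(c['cam_to_world']); return c
def save(c,f): cv2.imwrite(f,cv2.cvtColor(c['pixels'],cv2.COLOR_RGB2BGR))
def back(c,uv,z):
    p=cv2.undistortPoints(np.array(uv,float).reshape(-1,1,2),c['K'],c['D'])[:,0]
    d=np.c_[p,np.ones(len(p))]@c['T'][:3,:3].T; o=c['T'][:3,3]
    return o+d*((np.array(z)-o[2])/d[:,2])[:,None]
def proj(c,P):
    Ti=np.linalg.inv(c['T']); return cv2.projectPoints(np.array(P,float).reshape(-1,1,3),cv2.Rodrigues(Ti[:3,:3])[0],Ti[:3,3],c['K'],c['D'])[0][:,0]
E
python3 - <<'E'
from h import *
for n in('scene','top'):
    c=cam(n); save(c,f'pics/{n}0.png'); print(n,c['T'].round(3).tolist(),c['fx'])
s=arm.read_state(); print(s['tool_pos'],s['ee_rot'],s['t'])
E
```

```text
scene [[-0.96, -0.216, 0.179, 0.276], [-0.28, 0.775, -0.566, 1.207], [-0.016, -0.593, -0.805, 1.42], [0.0, 0.0, 0.0, 1.0]] 500.90946648149077
top [[0.023, -0.992, 0.128, 0.401], [-1.0, -0.021, 0.02, 0.309], [-0.018, -0.128, -0.992, 1.408], [0.0, 0.0, 0.0, 1.0]] 427.67443841325996
[0.16383405 0.52453379 0.20445128] [[-9.54500247e-01  2.98209197e-01 -7.44333715e-04]
 [ 2.98210071e-01  9.54498608e-01 -1.77805628e-03]
 [ 1.80232759e-04 -1.91912297e-03 -9.99998142e-01]] 0.1
```

View pics/scene0.png

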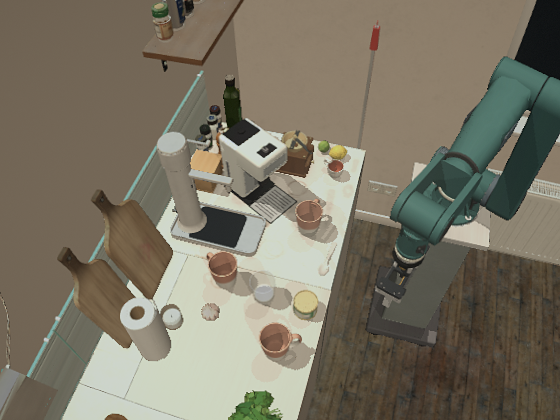

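View pics/top0.png

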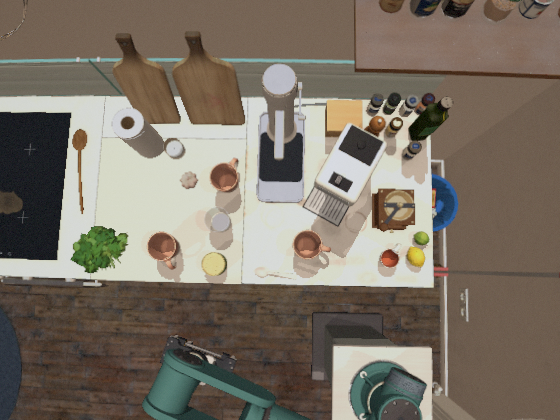

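The mug to use is at top (307,245), the rightmost of three. The white dispenser is at (345,165), facing down-left, with the drip plate at (326,205). I'll zoom in.

Run:
```python
import cv2
a=cv2.imread('pics/top0.png')[115:275,275:405]; cv2.imwrite('pics/tc.png',cv2.resize(a,None,fx=3.7,fy=3.7,interpolation=2))
a=cv2.imread('pics/scene0.png')[105:250,205:360]; cv2.imwrite('pics/sc.png',cv2.resize(a,None,fx=4,fy=4,interpolation=2))
```

```text
(no output)
```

View pics/tc.png

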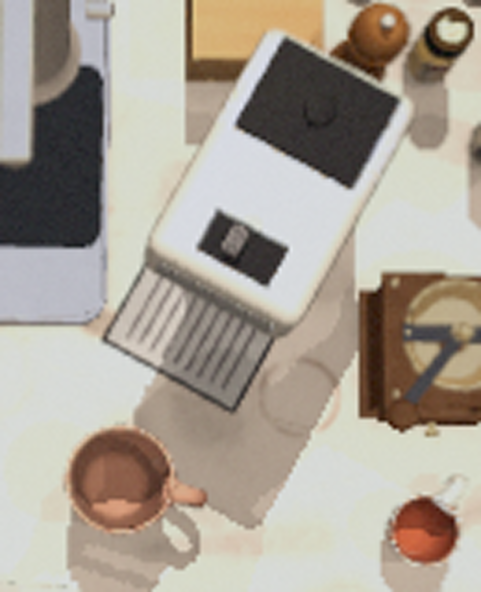

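View pics/sc.png

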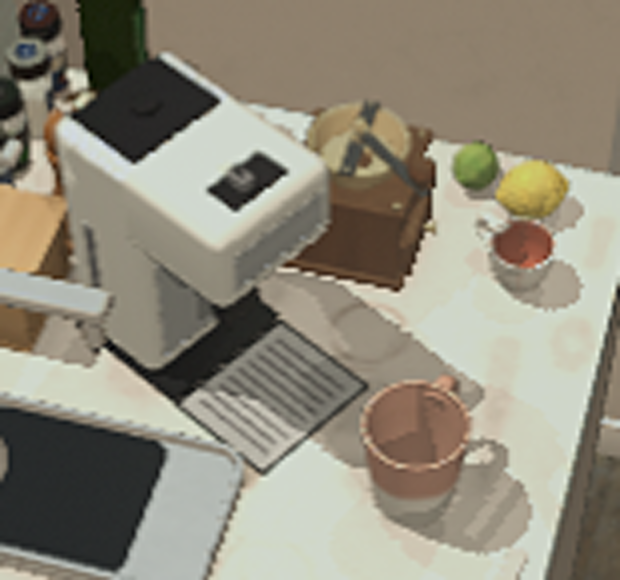

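Run:
```python
from h import *
t=cam('top'); s=cam('scene')
T=lambda *p:[(275+(u+.5)/3.7-.5,115+(v+.5)/3.7-.5) for u,v in p]
S=lambda *p:[(205+(u+.5)/4-.5,105+(v+.5)/4-.5) for u,v in p]
pr=lambda n,a:print(n,a[:,:2].round(4).tolist())
pr('stain top/scene z0',np.r_[back(t,T((300,395)),0),back(s,S((370,330)),0)])
pr('drip front L,R top',back(t,T((105,340),(236,410)),0))
pr('drip front L,R scene',back(s,S((265,470),(367,386)),0))
pr('head BL BR FR FL top',back(t,T((273,32),(412,98),(290,333),(147,255)),.258))
pr('lockplate top',back(t,T((217,209),(288,247),(270,286),(197,246)),.265))
pr('lockplate scene',back(s,S((208,182),(262,151),(288,173),(234,210)),.265))
pr('nub top',back(t,T((237,235)),.28)); pr('nub scene',back(s,S((239,172)),.28))
pr('rim top L R T B',back(t,T((66,480),(174,480),(120,425),(120,532)),.105))
pr('rim scene L R T B',back(s,S((361,430),(470,427),(416,381),(416,477)),.105))
pr('handle top',back(t,T((207,495)),.09));
pr('cup',back(t,T((425,530)),.05)); pr('glass,tin',back(t,[(220,220),(213,264)],.06))
pr('other mugs',back(t,[(224,177),(161,246)],.105))
pr('spoon',back(t,[(262,272),(292,277)],0)); pr('grinder corner',back(t,T((358,415)),.09))
```

```text
stain top/scene z0 [[0.5525, 0.0891], [0.5542, 0.0834]]
drip front L,R top [[0.5984, 0.2641], [0.5378, 0.1462]]
drip front L,R scene [[0.6015, 0.259], [0.5401, 0.1465]]
head BL BR FR FL top [[0.7995, 0.1494], [0.7504, 0.045], [0.5703, 0.1367], [0.6263, 0.2424]]
lockplate top [[0.6605, 0.1916], [0.6331, 0.1393], [0.6037, 0.1525], [0.6324, 0.2062]]
lockplate scene [[0.6643, 0.1815], [0.6329, 0.1376], [0.606, 0.1554], [0.6355, 0.2047]]
nub top [[0.6381, 0.1786]]
nub scene [[0.6391, 0.1782]]
rim top L R T B [[0.4668, 0.2976], [0.4688, 0.2088], [0.5131, 0.2539], [0.4253, 0.2525]]
rim scene L R T B [[0.5136, 0.2699], [0.4288, 0.2431], [0.4828, 0.209], [0.459, 0.3032]]
handle top [[0.4577, 0.1802]]
cup [[0.4334, -0.0104]]
glass,tin [[0.5412, 0.5292], [0.4016, 0.5457]]
other mugs [[0.6715, 0.515], [0.4522, 0.7011]]
spoon [[0.3797, 0.3943], [0.3658, 0.296]]
grinder corner [[0.527, 0.0546]]
```

```bash
cat >> h.py <<'E'
yaw=np.arctan2(-.468,.884); XD=np.array([np.cos(yaw),np.sin(yaw),0]); YD=np.array([-XD[1],XD[0],0]); SP=np.array([.632,.1722,0])
def W(x,y,z): return SP+x*XD+y*YD+np.array([0,0,z])
def Rt(th): # tool tilted forward by th
    z=np.sin(th)*XD-np.array([0,0,np.cos(th)]); return np.c_[np.cross(YD,z),YD,z]
def D(p): d=np.array(p)-SP; return np.array([d@XD,d@YD,d[2]])*1000
def go(target,R=None):
    s=arm.read_state(); E=np.array(s['ee_rot']); sh=E.T@(target-np.array(s['tool_pos']))*1000
    rv=cv2.Rodrigues(E.T@R)[0][:,0] if R is not None else None
    print('disp mm',D(s['tool_pos']).round(1),'shift',sh.round(1),'turn',None if rv is None else rv.round(3),'F',np.array(s['wrist_force']).round(2),'t',s['t'])
E
python3 - <<'E'
from h import *
t=cam('top'); s=cam('scene')
def tri(a,b):
    P=[]
    for c in(t,s):
        P.append(c['K']@np.linalg.inv(c['T'])[:3]);
    u=[cv2.undistortPoints(np.array(x,float).reshape(1,1,2),c['K'],c['D'],P=c['K'])[0,0].reshape(2,1) for x,c in((a,t),(b,s))]
    X=cv2.triangulatePoints(P[0],P[1],*u)[:,0]; return X[:3]/X[3]
print('col',tri((280,80),(172,143)),'leverend',tri((279,158),(230,184)))
print('mug in disp',D([.4695,.2545,0]))
print('above');go(W(0,.045,.36),Rt(0))
print('side');go(W(0,.045,.272),Rt(0))
E
```

```text
col [0.85982127 0.33922347 0.40185619] leverend [0.69463307 0.34066896 0.27234598]
mug in disp [-182.1226958    -3.29600905    0.        ]
above
disp mm [-578.6   92.7  205.1] shift [-560.1 -152.9 -154.8] turn [-0.001 -0.     0.184] F [-0.16 -0.69  1.27] t 0.3
side
disp mm [-578.6   92.7  205.1] shift [-560.1 -152.8  -66.8] turn [-0.001 -0.     0.184] F [-0.16 -0.69  1.27] t 0.3
```

Request:
servo_tool(
  steps=[
    [[0, 0, -50], [0, 0, 0]],
    [[0, 0, -100], [0, 0, 0]],
    [[-20, -5, -155], [0, 0, 0.05]],
    [[-50, -15, -155], [0, 0, 0.1]],
    [[-90, -25, -155], [0, 0, 0.15]],
    [[-130, -36, -155], [0, 0, 0.184]],
    [[-170, -46, -155], [0, 0, 0.184]],
    [[-210, -57, -155], [0, 0, 0.184]],
    [[-250, -68, -155], [0, 0, 0.184]],
    [[-290, -79, -155], [0, 0, 0.184]],
  ],
  fingers=0,
)

```text
t: 1.3
tool_pos: [0.4185, 0.362, 0.3605]
ee_rot: [[-0.884, 0.468, 0.0], [0.468, 0.884, 0.0], [0.0, 0.0, -1.0]]
wrist_force: [0.1, -0.4, 0.1]
gripper_width: 0.0179
grip_force: 0.0
```

```bash
python3 -c "
from h import *
go(W(0,.045,.36),Rt(0))"
```

```text
disp mm [-277.5   67.8  360.5] shift [-277.5  -22.9    0.5] turn [ 0. -0.  0.] F [ 0.12 -0.36  0.1 ] t 1.3
```

Request:
servo_tool(
  steps=[
    [[-40, -3, 0], [0, 0, 0]],
    [[-80, -7, 0], [0, 0, 0]],
    [[-120, -10, 0], [0, 0, 0]],
    [[-160, -13, 0], [0, 0, 0]],
    [[-200, -16, 0], [0, 0, 0]],
    [[-240, -20, 0], [0, 0, 0]],
    [[-270, -22, 10], [0, 0, 0]],
    [[-277, -23, 35], [0, 0, 0]],
    [[-277, -23, 60], [0, 0, 0]],
    [[-277, -23, 60], [0, 0, 0]],
  ],
)

```text
t: 2.3
tool_pos: [0.6502, 0.2123, 0.2944]
ee_rot: [[-0.883, 0.469, -0.01], [0.469, 0.883, -0.002], [0.008, -0.007, -1.0]]
wrist_force: [-0.1, -0.5, -0.5]
gripper_width: 0.0007
grip_force: 0.0
```

Run:
```python
from h import *
go(W(0,.045,.272),Rt(0))
for n in('scene',):
    c=cam(n); a=c['pixels'][60:260,150:400]; cv2.imwrite('pics/s1.png',cv2.cvtColor(cv2.resize(a,None,fx=3,fy=3,interpolation=2),cv2.COLOR_RGB2BGR))
```

```text
disp mm [ -2.7  44.  294.4] shift [-2.8  1.2 22.4] turn [-0.007 -0.008 -0.001] F [-0.12 -0.47 -0.54] t 2.3
```

View pics/s1.png

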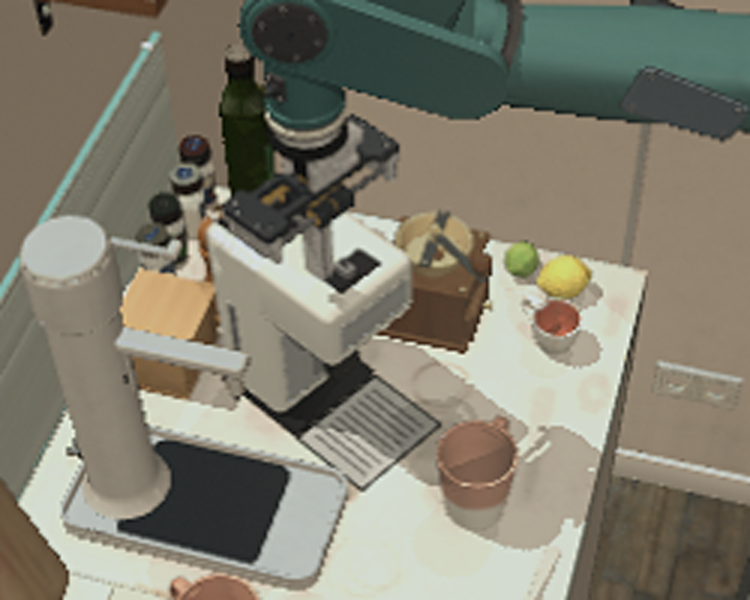

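The closed fingertips, at about (320,275), are just left of the nub at (345,265). I'll descend and push right.

Request:
servo_tool(
  steps=[
    [[-2, 0, 12], [0, 0, 0]],
    [[-2, 0, 22], [0, 0, 0]],
    [[-2, 0, 22], [0, 0, 0]],
    [[-2, -8, 22], [0, 0, 0]],
    [[-2, -14, 22], [0, 0, 0]],
    [[-2, -18, 22], [0, 0, 0]],
    [[-2, -22, 22], [0, 0, 0]],
    [[-2, -26, 22], [0, 0, 0]],
    [[-2, -30, 22], [0, 0, 0]],
    [[-2, -30, 22], [0, 0, 0]],
  ],
)

```text
t: 3.35
tool_pos: [0.639, 0.1854, 0.2789]
ee_rot: [[-0.884, 0.468, 0.001], [0.468, 0.884, 0.0], [-0.0, 0.0, -1.0]]
wrist_force: [0.9, -0.0, 1.0]
gripper_width: 0.0007
grip_force: 0.2
```

```bash
python3 -c "
from h import *
go(W(0,.008,.272),Rt(0))"
```

```text
disp mm [  0.   14.9 278.9] shift [ 0.  -6.9  6.9] turn [ 0.  0. -0.] F [ 0.86 -0.04  0.95] t 3.35
```

The tip was only at z 279, so it grazed the nub top. I'll raise, back off, descend to 271 and repeat.

Request:
servo_tool(
  steps=[
    [[0, 0, -8], [0, 0, 0]],
    [[0, 15, -8], [0, 0, 0]],
    [[0, 30, -8], [0, 0, 0]],
    [[0, 30, 0], [0, 0, 0]],
    [[0, 30, 7.5], [0, 0, 0]],
    [[0, 30, 7.5], [0, 0, 0]],
    [[0, 22, 7.5], [0, 0, 0]],
    [[0, 16, 7.5], [0, 0, 0]],
    [[0, 12, 7.5], [0, 0, 0]],
    [[0, 12, 7.5], [0, 0, 0]],
  ],
)

```text
t: 4.35
tool_pos: [0.6445, 0.1954, 0.272]
ee_rot: [[-0.883, 0.469, 0.001], [0.469, 0.883, 0.0], [-0.001, 0.001, -1.0]]
wrist_force: [0.3, 0.5, -0.3]
gripper_width: 0.0006
grip_force: 0.0
```

Request:
servo_tool(
  steps=[
    [[0, -4, 0], [0, 0, 0]],
    [[0, -8, 0], [0, 0, 0]],
    [[0, -12, 0], [0, 0, 0]],
    [[0, -15, 0], [0, 0, 0]],
    [[0, -15, 0], [0, 0, 0]],
  ],
)

```text
t: 4.85
tool_pos: [0.6375, 0.1827, 0.2712]
ee_rot: [[-0.884, 0.468, 0.0], [0.468, 0.884, -0.0], [-0.0, 0.0, -1.0]]
wrist_force: [0.1, 0.9, 0.9]
gripper_width: 0.0002
grip_force: 0.3
```

```bash
python3 -c "
from h import *
go(W(0,.008,.272),Rt(0))"
```

```text
disp mm [-1.000e-01  1.190e+01  2.712e+02] shift [-0.1 -3.9 -0.8] turn [ 0.  0. -0.] F [0.15 0.93 0.93] t 4.85
```

Request:
servo_tool(
  steps=[
    [[0, -1.5, 0], [0, 0, 0]],
    [[0, -3, 0], [0, 0, 0]],
    [[0, -4, 0], [0, 0, 0]],
    [[0, -4, 0], [0, 0, 0]],
  ],
)

```text
t: 5.25
tool_pos: [0.6358, 0.1795, 0.2712]
ee_rot: [[-0.884, 0.468, 0.0], [0.468, 0.884, 0.0], [-0.0, 0.0, -1.0]]
wrist_force: [-0.1, 0.8, 1.3]
gripper_width: 0.0005
grip_force: 0.8
```

Request:
servo_tool(
  steps=[
    [[0, -1, 0], [0, 0, 0]],
    [[0, -2, 0], [0, 0, 0]],
    [[0, -2, 0], [0, 0, 0]],
  ],
)

```text
t: 5.55
tool_pos: [0.6355, 0.1791, 0.2714]
ee_rot: [[-0.884, 0.467, 0.002], [0.467, 0.884, 0.003], [-0.001, 0.003, -1.0]]
wrist_force: [2.0, 4.8, 2.4]
gripper_width: 0.0003
grip_force: 2.3
```

The nub is at its stop: force rose to about 5 N with no travel. I'll retreat up and back.

Request:
servo_tool(
  steps=[
    [[0, 8, 0], [0, 0, 0]],
    [[0, 8, -30], [0, 0, 0]],
    [[0, 8, -70], [0, 0, 0]],
    [[20, 5, -90], [0, 0, 0]],
    [[60, 0, -90], [0, 0, 0]],
    [[100, 0, -90], [0, 0, 0]],
    [[140, 0, -90], [0, 0, 0]],
    [[180, -5, -90], [0, 0, 0]],
    [[220, -10, -90], [0, 0, 0]],
    [[260, -10, -90], [0, 0, 0]],
  ],
  fingers=0.47,
)

```text
t: 6.55
tool_pos: [0.3986, 0.2902, 0.3607]
ee_rot: [[-0.883, 0.469, -0.001], [0.469, 0.883, -0.002], [-0.0, -0.002, -1.0]]
wrist_force: [0.0, 0.1, -0.2]
gripper_width: 0.0444
grip_force: 0.0
```

Request:
servo_tool(
  steps=[
    [[25, 0, 0], [0, -0.1, 0]],
    [[30, 0, 0], [0, -0.2, 0]],
    [[30, 0, 0], [0, -0.3, 0]],
    [[30, 0, 0], [0, -0.4, 0]],
    [[30, 0, 0], [0, -0.5, 0]],
    [[30, 0, 0], [0, -0.61, 0]],
    [[30, 0, 0], [0, -0.61, 0]],
  ],
)

```text
t: 7.25
tool_pos: [0.3717, 0.3053, 0.3582]
ee_rot: [[-0.728, 0.464, 0.505], [0.378, 0.886, -0.27], [-0.573, -0.006, -0.82]]
wrist_force: [0.7, 0.1, -0.6]
gripper_width: 0.0441
grip_force: 0.0
```

Run:
```python
from h import *
go(W(-.280,-.003,.040),Rt(.61))
c=cam('top'); a=c['pixels'][115:315,255:455]; cv2.imwrite('pics/t2.png',cv2.cvtColor(cv2.resize(a,None,fx=3,fy=3,interpolation=2),cv2.COLOR_RGB2BGR))
s=arm.read_state(); print(s['gripper_width'],s['joint_positions'])
```

```text
disp mm [-292.3   -4.2  358.2] shift [172.1   3.1 268. ] turn [-0.003 -0.     0.007] F [ 0.68  0.07 -0.56] t 7.25
0.04408466183116728 [ 0.98746989 -0.147979    1.42091055 -0.61837348  1.76180451 -0.25480043]
```

View pics/t2.png

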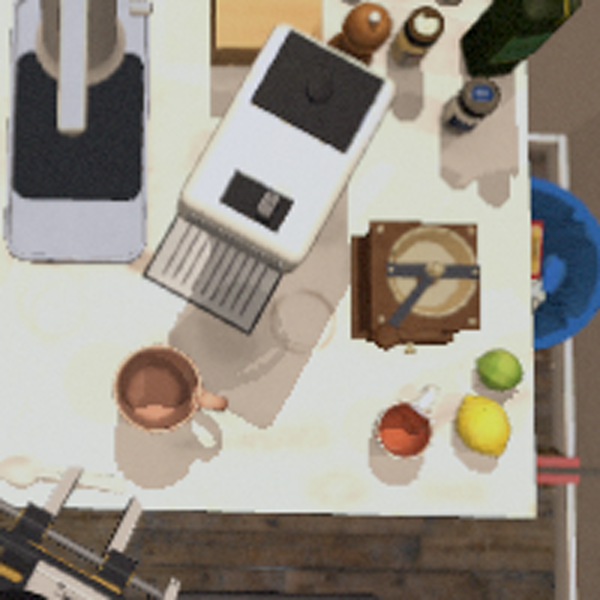

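The top view shows the nub at the right end of its slot (268,205), so the lock is open. The mug at (158,388) has not moved. Now I'll lower behind it.

Request:
servo_tool(
  steps=[
    [[20, 0, 33], [0, 0, 0]],
    [[42, 0, 66], [0, 0, 0]],
    [[64, 1, 100], [0, 0, 0]],
    [[86, 2, 134], [0, 0, 0]],
    [[108, 2, 168], [0, 0, 0]],
    [[130, 3, 202], [0, 0, 0]],
    [[150, 3, 234], [0, 0, 0]],
    [[172, 3, 268], [0, 0, 0]],
    [[172, 3, 268], [0, 0, 0]],
    [[172, 3, 268], [0, 0, 0]],
  ],
)

```text
t: 8.3
tool_pos: [0.3875, 0.3009, 0.0436]
ee_rot: [[-0.724, 0.47, 0.506], [0.385, 0.883, -0.27], [-0.573, -0.001, -0.82]]
wrist_force: [0.1, 0.8, 0.9]
gripper_width: 0.0442
grip_force: 0.0
```

Run:
```python
from h import *
go(W(-.225,-.003,.040),Rt(.61))
```

```text
disp mm [-276.3   -0.7   43.6] shift [-40.   -2.2  32.4] turn [-0.002  0.    -0.001] F [0.09 0.79 0.87] t 8.3
```

Request:
servo_tool(
  steps=[
    [[-12, -1, 8.5], [0, 0, 0]],
    [[-24, -2, 17], [0, 0, 0]],
    [[-32, -2, 23], [0, 0, 0]],
    [[-38, -2, 27], [0, 0, 0]],
    [[-42, -2, 30], [0, 0, 0]],
    [[-46, -2, 32.5], [0, 0, 0]],
    [[-50, -2, 35.5], [0, 0, 0]],
    [[-54, -2, 38], [0, 0, 0]],
    [[-58, -2, 41], [0, 0, 0]],
    [[-62, -2, 43.5], [0, 0, 0]],
  ],
)

```text
t: 9.3
tool_pos: [0.4526, 0.2642, 0.0425]
ee_rot: [[-0.725, 0.467, 0.506], [0.383, 0.884, -0.268], [-0.573, -0.0, -0.82]]
wrist_force: [-2.0, 0.5, -0.6]
gripper_width: 0.044
grip_force: 0.6
```

Run:
```python
from h import *
go(W(-.1,-.001,.042),Rt(.61))
c=cam('top'); a=c['pixels'][115:315,255:455]; cv2.imwrite('pics/t3.png',cv2.cvtColor(cv2.resize(a,None,fx=3,fy=3,interpolation=2),cv2.COLOR_RGB2BGR))
```

```text
disp mm [-201.6   -2.6   42.5] shift [-83.1   1.6  58.6] turn [ 0. -0.  0.] F [-1.97  0.46 -0.63] t 9.3
```

View pics/t3.png

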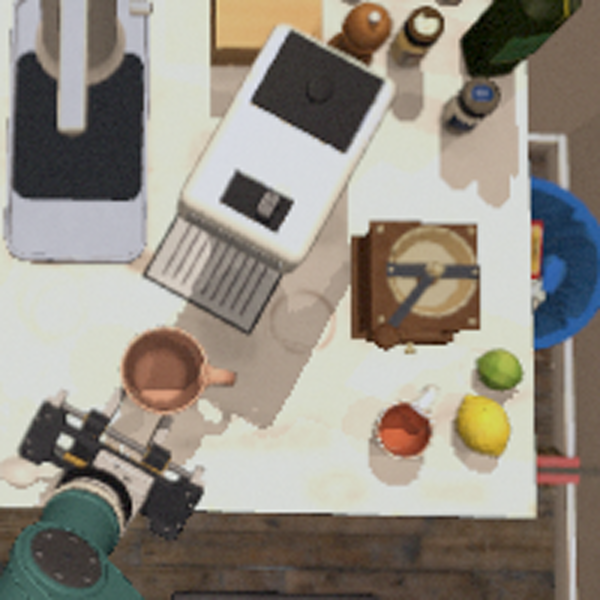

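The mug's rim centre moved to (165,370), upright, with the fingers behind it. Pushing on.

Request:
servo_tool(
  steps=[
    [[-5, 0, 3.5], [0, 0, 0]],
    [[-11, 0, 7.5], [0, 0, 0]],
    [[-17, 0, 12], [0, 0, 0]],
    [[-23, 0, 16], [0, 0, 0]],
    [[-29, 0, 20.5], [0, 0, 0]],
    [[-35, 0, 24.5], [0, 0, 0]],
    [[-41, 0, 28.5], [0, 0, 0]],
    [[-47, 0, 33], [0, 0, 0]],
    [[-53, 0, 37], [0, 0, 0]],
    [[-59, 0, 41], [0, 0, 0]],
  ],
)

```text
t: 10.35
tool_pos: [0.5163, 0.2302, 0.0428]
ee_rot: [[-0.724, 0.468, 0.506], [0.384, 0.884, -0.268], [-0.573, -0.0, -0.82]]
wrist_force: [-0.3, 0.4, -0.1]
gripper_width: 0.0443
grip_force: 0.6
```

Run:
```python
from h import *
go(W(-.05,-.001,.042),Rt(.61))
p=[(255+(u+.5)/3-.5,115+(v+.5)/3-.5) for u,v in((122,370),(208,370),(165,328),(165,412))]
c=cam('top'); print(D(back(c,p,.105).mean(0)))
a=c['pixels'][145:285,255:395]; cv2.imwrite('pics/t4.png',cv2.cvtColor(cv2.resize(a,None,fx=4,fy=4,interpolation=2),cv2.COLOR_RGB2BGR))
```

```text
disp mm [-129.4   -2.8   42.8] shift [-64.6   1.8  46.1] turn [-0. -0.  0.] F [-0.34  0.35 -0.07] t 10.35
[-162.12126616   -2.78923308  105.        ]
```

View pics/t4.png

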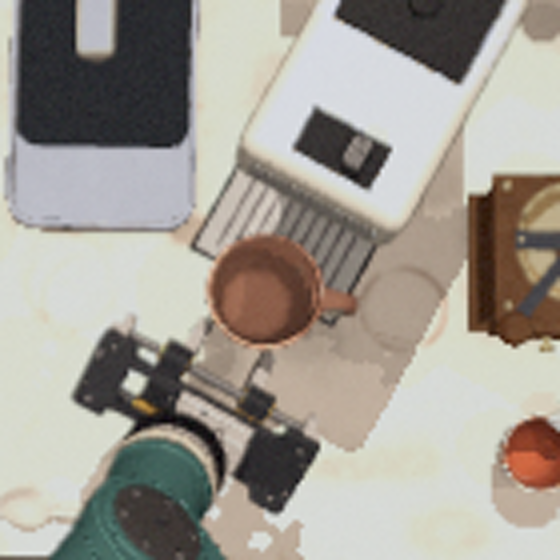

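The mug rim is centred at (265,290) and heading straight for the spout. Next comes the approach to the paddle.

Request:
servo_tool(
  steps=[
    [[-5, 0, 3.5], [0, 0, 0]],
    [[-11, 0, 7.5], [0, 0, 0]],
    [[-17, 0, 12], [0, 0, 0]],
    [[-23, 0, 16], [0, 0, 0]],
    [[-29, 0, 20.5], [0, 0, 0]],
    [[-34, 0, 24], [0, 0, 0]],
    [[-39, 0, 27.5], [0, 0, 0]],
    [[-43, 0, 30], [0, 0, 0]],
    [[-46, 0, 32], [0, 0, 0]],
    [[-49, 0, 34], [0, 0, 0]],
  ],
)

```text
t: 11.4
tool_pos: [0.5687, 0.2025, 0.0429]
ee_rot: [[-0.725, 0.468, 0.506], [0.383, 0.884, -0.268], [-0.573, -0.0, -0.82]]
wrist_force: [-1.3, 1.5, 0.4]
gripper_width: 0.0439
grip_force: 1.0
```

Run:
```python
from h import *
go(W(-.042,-.001,.042),Rt(.61))
c=cam('top')
p=[(255+(u+.5)/4-.5,145+(v+.5)/4-.5) for u,v in((265,290),)]
print(D(back(c,p,.105).mean(0)))
```

```text
disp mm [-70.1  -2.8  42.9] shift [-22.6   1.8  16.8] turn [-0. -0.  0.] F [-1.35  1.5   0.41] t 11.4
[-89.37955624  -2.0282394  105.        ]
```

Request:
servo_tool(
  steps=[
    [[-2.5, 0, 1.7], [0, 0, 0]],
    [[-5, 0, 3.5], [0, 0, 0]],
    [[-7.5, 0, 5.2], [0, 0, 0]],
    [[-10, 0, 7], [0, 0, 0]],
    [[-12, 0, 8.4], [0, 0, 0]],
    [[-14, 0, 9.8], [0, 0, 0]],
    [[-16, 0, 11.2], [0, 0, 0]],
    [[-18, 0, 12.6], [0, 0, 0]],
    [[-19, 0, 13.3], [0, 0, 0]],
    [[-19, 0, 13.3], [0, 0, 0]],
  ],
)

```text
t: 12.45
tool_pos: [0.5892, 0.1917, 0.0429]
ee_rot: [[-0.724, 0.468, 0.506], [0.384, 0.884, -0.268], [-0.573, -0.0, -0.82]]
wrist_force: [-2.0, 0.4, -0.9]
gripper_width: 0.044
grip_force: 1.0
```

Request:
servo_tool(
  steps=[
    [[-1.5, 0, 1], [0, 0, 0]],
    [[-3, 0, 2], [0, 0, 0]],
    [[-4, 0, 2.8], [0, 0, 0]],
    [[-4, 0, 2.8], [0, 0, 0]],
  ],
)

```text
t: 12.85
tool_pos: [0.5935, 0.1895, 0.043]
ee_rot: [[-0.724, 0.468, 0.506], [0.384, 0.884, -0.268], [-0.573, 0.0, -0.82]]
wrist_force: [-2.0, 1.6, -0.5]
gripper_width: 0.0442
grip_force: 1.2
```

Run:
```python
from h import *
go(W(-.042,-.001,.042),Rt(.61))
```

```text
disp mm [-42.1  -2.8  43. ] shift [0.5 1.8 0.9] turn [ 0.  0. -0.] F [-2.01  1.58 -0.5 ] t 12.85
```

Request:
servo_tool(
  steps=[
    [[-1, 0, 0.7], [0, 0, 0]],
    [[-2, 0, 1.4], [0, 0, 0]],
    [[-2, 0, 1.4], [0, 0, 0]],
  ],
)

```text
t: 13.15
tool_pos: [0.5954, 0.1884, 0.0429]
ee_rot: [[-0.725, 0.468, 0.506], [0.384, 0.884, -0.268], [-0.573, 0.0, -0.82]]
wrist_force: [-3.8, 1.4, -0.0]
gripper_width: 0.044
grip_force: 1.8
```

Request:
servo_tool(
  steps=[
    [[-1, 0, 0.7], [0, 0, 0]],
    [[-2, 0, 1.4], [0, 0, 0]],
    [[-2, 0, 1.4], [0, 0, 0]],
  ],
)

```text
t: 13.45
tool_pos: [0.5968, 0.1878, 0.0426]
ee_rot: [[-0.725, 0.468, 0.505], [0.384, 0.884, -0.267], [-0.571, 0.0, -0.821]]
wrist_force: [-8.6, 3.9, 1.4]
gripper_width: 0.0442
grip_force: 4.0
```

Run:
```python
from h import *
go(W(-.042,-.001,.042),Rt(.61))
c=cam('scene'); a=c['pixels'][90:270,180:420]; cv2.imwrite('pics/s5.png',cv2.cvtColor(cv2.resize(a,None,fx=3.3,fy=3.3,interpolation=2),cv2.COLOR_RGB2BGR))
```

```text
disp mm [-38.5  -2.7  42.6] shift [ 3.3  1.7 -1.5] turn [ 0.    -0.002 -0.   ] F [-8.58  3.85  1.41] t 13.45
```

View pics/s5.png

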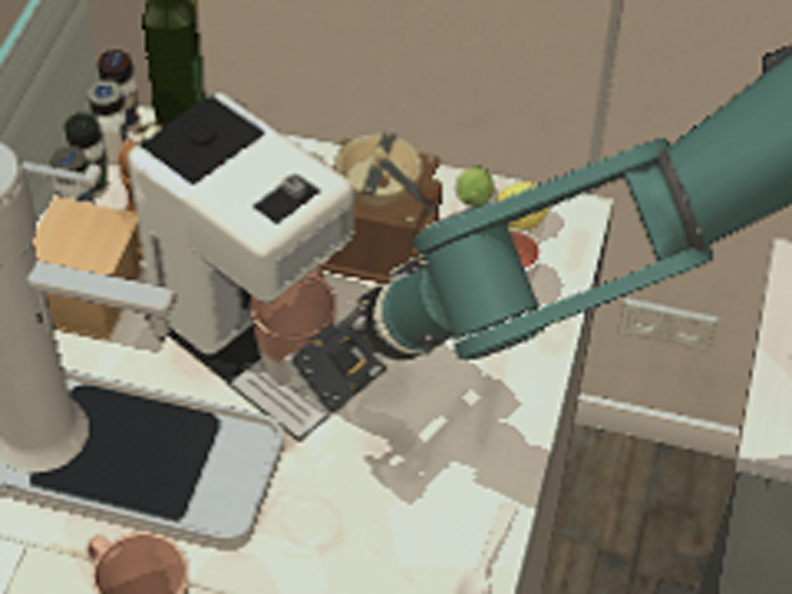

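It is at the stop: force about 9.4 N, and the tool is where the mug centre should be within a few mm of the spout axis. The picture shows the mug (290,305) upright under the head. I'll ease the push slightly and settle.

Request:
servo_tool(
  steps=[
    [[0.6, 0, -0.4], [0, 0, 0]],
    [[0.6, 0, -0.4], [0, 0, 0]],
    [[0.6, 0, -0.4], [0, 0, 0]],
    [[0.6, 0, -0.4], [0, 0, 0]],
    [[0.6, 0, -0.4], [0, 0, 0]],
    [[0.6, 0, -0.4], [0, 0, 0]],
  ],
)

```text
t: 14.1
tool_pos: [0.5965, 0.1879, 0.0427]
ee_rot: [[-0.725, 0.468, 0.506], [0.384, 0.884, -0.268], [-0.572, 0.0, -0.82]]
wrist_force: [-5.6, 2.3, -1.0]
gripper_width: 0.0444
grip_force: 3.0
```

Run:
```python
from h import *
go(W(-.038,-.003,.042),Rt(.61))
c=cam('scene'); a=c['pixels'][150:225,230:330]; cv2.imwrite('pics/s6.png',cv2.cvtColor(cv2.resize(a,None,fx=7,fy=7,interpolation=2),cv2.COLOR_RGB2BGR))
# predicted rim and foot of the mug at disp x=+1,y=-3
R=[W(.001+.045*np.cos(k),-.003+.045*np.sin(k),.105) for k in np.linspace(0,6.28,9)[:-1]]
F=[W(.001+.034*np.cos(k),-.003+.034*np.sin(k),0) for k in np.linspace(0,6.28,9)[:-1]]
f=lambda P:((proj(c,P)-[230,150]+.5)*7).round().astype(int).tolist()
print(f(R),f(F))
```

```text
disp mm [-38.7  -2.7  42.7] shift [-0.2 -0.3  1. ] turn [ 0.    -0.001  0.   ] F [-5.64  2.27 -1.03] t 14.1
[[213, 178], [186, 228], [212, 278], [278, 298], [344, 275], [370, 224], [342, 175], [278, 156]] [[237, 321], [218, 359], [237, 396], [284, 410], [332, 394], [351, 356], [331, 319], [284, 305]]
```

View pics/s6.png

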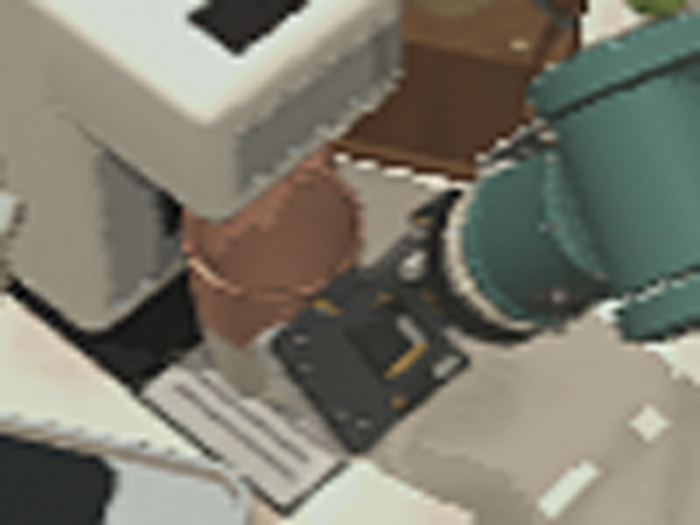

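The rim (left 184, right 362, bottom about 295) matches the predicted upright mug under the spout to about 1 px. Handing in.

```bash
python3 -c "
from rig import arm
print(arm.job_done())"
```

```text
the job is handed in; nothing more can be done
None
```

I handed the job in with the child lock pushed to its right-hand stop and the mug, pushed in without gripping, held against the pressed paddle with about 6 N. The mug stands upright and, by my estimate, within a few mm of the spout's axis. The paddle's angle could not be read directly, and the hand-in returned no verdict.

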